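# Open the push-and-turn safety cap of the descaler bottle

### The arm

A 6-joint arm with a two-finger parallel gripper is mounted at the origin on a cart in front of the work surface, level with it; the furniture and walls round the work are solid. World frame = base frame: x ahead of the robot, y to its left, z up, the work surface at z = 0. Lengths are in m, angles in degrees, forces in N, time in s.
With the tool pointing down it reaches from about 0.35 to 0.875 m from the base axis. Payload 4.2 kg.
Tool frame: the origin (TCP) lies midway between the tips of the shut fingers; the grasp point (between the pads) lies 19 mm behind it; z points along the fingers, y is the line along which they close (so a half turn about z gives the same grasp; the last joint's range is limited). The gripper opens to 87 mm and grips with 3 to 60 N. Pads are 19 mm wide; open, the fingers measure 117 mm over their backs; the gripper's body (75 mm by 190 mm) begins 51 mm behind the grasp point.
Start: joints at [-58.579, 22.042, 0.453, 0, -68.411, -14.817], TCP at [0.179, -0.599, 0.223] pointing down, gripper open.
Joint ranges: [-179.83, 179.83], [-69.29, 118.12], [-61.27, 80.66], [-181.25, 117.63], [-171.15, -9.14], [-177.46, 177.46]. Speed limits (degrees/s): [159.86, 159.86, 180, 180, 180, 180].

### API

Orientations are given as a 3x3 rotation matrix whose columns are the frame's x, y, z axes.
In Python, from station import r, cams gives the robot as it stands.
- The arm moves only by the tool play_rows, never from a script. Its argument "commands" is text: rows parted by semicolons, each of 6 numbers parted by spaces: the shift along the world's x, y, z normalised to -1 to 1, where 1 is 30 mm, then the turn, a rotation vector about the world's x, y, z normalised to -1 to 1, where 1 is 0.15 rad. A call has 1 to 20 rows; each row shifts and turns the commanded pose from where the row before left it; what a row does not reach is not made up. A row lasts 1/10 s, in which the tool goes at most 50 mm and 8.59 degrees, less where a joint would pass 70% of its speed; a pose out of reach is approached as far as the arm can. A call with a number of a shift or a turn outside -1 to 1 is refused whole. A call with a gripper value outside its range is refused whole. "grip" is the finger opening in mm, from 0 to 87, set as the call begins (left out, the last holds). The fingers move at their own pace and stop on an object; the grip force is fixed at half the most. Time passes only in rows, so rows that do not move let the fingers close. It gives the time, the measured TCP pose, the force, the opening and the grip force at its end, in the units of the state.
- r.sense(): the state, without advancing time (a new reading comes with each control period).
- cams.capture(name): name is "scene" or "top"; returns (picture, depth): 400x640x3 uint8, blue, green, red; 400x640 float32, m along the optical axis (not along the pixel's ray), 0 where there is no reading.
- cams.camera_info(name): a dict with "mtx" (3x3 intrinsics, pixels), "R" (3x3) and "t" (3): a world point X has camera coordinates R X + t. Camera axes: x right, y down, z forward; pixel columns grow to the right and rows downward; lengths in m; the calibration is good to about 2 mm. A picture is of the moment at which its call begins. camera_info takes no time and is no camera call.
- r.finish_job(): hands the job in; it is judged then, once.
The state is a dict: "time_s": time; "joints": joint angles; "joint_velocities": joint speeds; "effort": joint torques, N m; "tcp_pos": TCP position; "ee_rot": TCP orientation; "wrist_force": force on the tool from outside, world axes, zero at the start; "moment": the same for the moment, N m; "gripper_width": opening from 0.0 (shut) to 1.0 (fully open); "gripper_force": force on a finger pad.
Only numpy, scipy, OpenCV 4.12 (cv2) and the standard library are available. Lean on these libraries where they do the work, as an engineer would, in place of code of your own. Each camera call takes 0.05 s, during which the arm holds its last target. There are 200 camera calls.

### The job

The kettle is to be descaled. Take the measuring cup off the top of the descaler bottle and stand it on the worktop or hob, clear of the bottle; then press the bottle's safety cap down, turn it anticlockwise (seen from above) while it is down until it comes free, without forcing it,, and lift it off. Finish while still holding the cap in the gripper, level, steady and straight above the bottle a few centimetres clear of its mouth; do not put it down, and leave the other things around alone.

Things in the scene. Friction and masses are not known exactly. Their poses are not given: they have to be found in the camera images.
- bottle: White round bottle of descaler, 72 mm across, held fast in a grey holder with a round foot (116 mm across its three feet) that does not move. Origin at the centre of its underside, on the worktop (z = 0), right of the hob; z up. Its sloping shoulder has radius 14.5 mm at height 132, 20 at 126, 31 at 114, 36 at 98; the neck above it is hidden by the cap.
- bottle_mouth (a point): Centre of the bottle's mouth, 158 mm above the worktop. A sprung liner stands 8 mm above it and carries the cap.
- cap: White ribbed round safety cap, 44 mm across, 28 mm tall, about 25 g. Origin at the centre of its lower rim, 142 mm above the worktop when on the bottle; z up through its flat closed top. Three inner lugs sit locked under a bayonet on the neck: so it can neither turn nor lift unless pressed down. Gripped by its sides it can be pressed, turned and lifted in one grasp.
- cap_top (a point): Centre of the cap's top, 170 mm above the worktop when on. Push it down 6 to 8 mm (hard stop at 8; spring 4 N at first, 11 N at the bottom), turn it anticlockwise from above, never clockwise; free when turned 45 to 75 degrees (60 is best). The spring then raises it again and it lifts straight off. With too little push it stops at a tooth after some 5 degrees: do not force it.
- cup: Grey measuring cup, 56 mm across, 44 mm tall, round with straight 2.5 mm walls, about 40 g. It starts upside down over the cap, its closed end (3 mm thick) lying loosely on the cap's top, so its upper face is 173 mm above the worktop. Origin at the centre of its open mouth, z towards its closed end (up at the start). It must be raised at least 45 mm to clear the cap.
- cup_mid (a point): Centre of the measuring cup, on its axis, 22 mm from either end.
- salt_shaker: Bystander: salt shaker, 44 mm across, 90 mm tall, origin at the centre of its underside. It and the spice jar stand on the hob, left of the bottle. The hob is a black glass plate whose top is 5 mm above the worktop; its right edge is at y = 0.068, its front edge at x = 0.42.
- spice_jar: Bystander: spice jar, 45 mm across, 106 mm tall, origin at the centre of its underside.
- tea_light: Bystander: small candle in a cup, 38 mm across, 15 mm tall, origin at the centre of its underside, on the worktop between the bottle and the sink.
Things that resemble listed ones, but are neither listed nor needed, are in the scene too. Of the things shaped like the cup, the grey one is meant.

How it is judged:
By the outcome, as a careful person would: the job done as asked, in the order asked, and still so for the second after the job is handed in, while the arm keeps its last pose, push and grip.
It also fails if it takes over 48 s, if anything falls off the work surface, if the arm or the gripper's body presses on something with over 40 N, if the wrist force passes 120 N, or if a joint passes its speed limit or range.

## Working session

There is one attempt and no reset: what is moved stays moved. The work goes in short steps, Python scripts to look and compute and a tool call to move; the robot and the scene stay as the last step left them, time stands still between calls to the robot, and variables do not carry over. Pictures are saved under pics/ and viewed, at most 10 in all, crops included, and the job is handed in when it is done.

Besides the shell and the picture viewer there is one more tool, called after ">>>" as name(argument=value, ...) on one line, values as JSON. play_rows: Moves the arm, as the interface text tells. Scaled input: -1 to 1 covers 30 mm each way for a shift and 0.15 rad each way for a turn. Its arguments: {"type":"object","properties":{"commands":{"type":"string"},"grip":{"type":"number"}},"required":["commands"]}

```bash
mkdir -p pics; ls
python3 - <<'E'
from station import r,cams
import cv2,numpy as np
for n in("scene","top"):
    p,d=cams.capture(n); cv2.imwrite(f"pics/{n}0.png",p); np.savez(f"pics/{n}0.npz",p=p,d=d)
    i=cams.camera_info(n); print(n,np.round(i["mtx"],1).tolist(),(-i["R"].T@i["t"]).round(3),i["R"].round(2).tolist())
print(r.sense())
E
```

```text
pics
scene [[460.0, 0.0, 320.3], [0.0, 460.0, 202.0], [0.0, 0.0, 1.0]] [ 0.397 -0.54   1.009] [[0.97, -0.23, 0.0], [-0.19, -0.81, -0.56], [0.13, 0.54, -0.83]]
top [[486.0, 0.0, 322.3], [0.0, 486.0, 206.2], [0.0, 0.0, 1.0]] [3.870e-01 1.000e-03 1.372e+00] [[-0.0, -1.0, -0.02], [-0.99, 0.01, -0.11], [0.11, 0.02, -0.99]]
{'time_s': 0.1, 'joints': array([-5.85787166e+01,  2.20867884e+01,  3.86927443e-01, -2.27032201e-02,
       -6.84115262e+01, -1.48171044e+01]), 'joint_velocities': array([ 0.01016764, -0.04989201,  0.12305563,  0.05336406, -0.03126705,
       -0.00065763]), 'effort': array([-2.59516792e-04, -3.91692281e+01,  1.87936020e+01,  4.23194915e+00,
        1.34273322e-02, -7.81037716e-05]), 'tcp_pos': array([ 0.17845359, -0.59841891,  0.22156655]), 'ee_rot': array([[-9.58343439e-01, -2.85617513e-01, -6.99063475e-04],
       [-2.85618334e-01,  9.58341662e-01,  1.85104736e-03],
       [ 1.41250110e-04,  1.97360444e-03, -9.99998042e-01]]), 'wrist_force': array([ 0.5590427 ,  0.49265002, -0.58009108]), 'moment': array([ 0.02700194, -0.0019556 ,  0.01192561]), 'gripper_force': 0.0, 'gripper_width': 0.9989651582817534}
```

View pics/scene0.png

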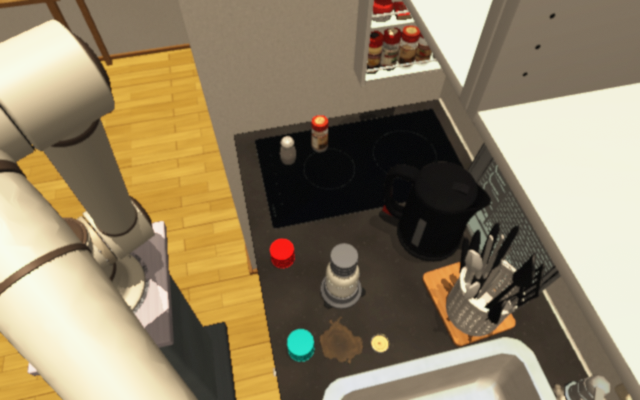

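View pics/top0.png

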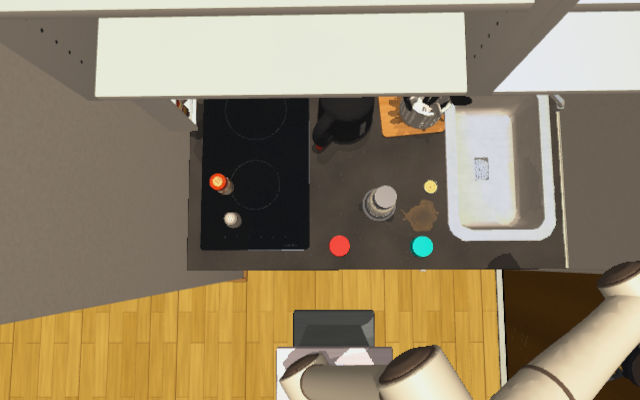

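The scene view shows the grey cup on the bottle at about (344,260), with red (282,253) and teal (300,345) decoy cups. In the top view the cup is at (385,195), with the kettle behind at (345,120), red at (340,246), teal at (422,246) and the tea light at (430,186).

```bash
cat > h.py <<'E'
import numpy as np,cv2
from station import r,cams
def cloud(n,d):
    i=cams.camera_info(n);K=i["mtx"];v,u=np.indices(d.shape)
    c=np.stack([(u-K[0,2])/K[0,0]*d,(v-K[1,2])/K[1,1]*d,d],-1)
    return (c-i["t"])@i["R"]
def ray(n,uv,z):
    i=cams.camera_info(n);o=-i["R"].T@i["t"];w=i["R"].T@np.linalg.inv(i["mtx"])@np.array([*uv,1.])
    return o+w*(z-o[2])/w[2]
def disc(n,mask,z):
    m=mask.astype(np.uint8);k,l,s,c=cv2.connectedComponentsWithStats(m)
    j=1+s[1:,4].argmax();cs,_=cv2.findContours((l==j).astype(np.uint8),0,1)
    P=np.array([ray(n,q[0],z)[:2] for q in cs[0]])
    (cx,cy),rad=cv2.minEnclosingCircle((P*1000).astype(np.float32))
    return np.round([cx,cy,rad],1),s[j,4],(P.max(0)+P.min(0))/2*1000
E
python3 - <<'E'
from h import *
for n in("scene","top"):
    f=np.load(f"pics/{n}0.npz");p,d=f["p"],f["d"];X=cloud(n,d);x,y,z=np.moveaxis(X,-1,0);ok=d>0
    roi=ok&(x>.4)&(x<.62)&(y>-.25)&(y<-.05)
    print(n,"cup",disc(n,roi&(z>.163)&(z<.185),.173), np.median(z[roi&(z>.163)&(z<.185)]))
    hsv=cv2.cvtColor(p,40);h,s,v=np.moveaxis(hsv.astype(int),-1,0)
    w=ok&(x>.25)&(x<.8)&(y>-.4)&(y<.4)
    for nm,m in(("red",((h<6)|(h>174))&(s>180)&(y<.06)&(x<.5)),("teal",(h>80)&(h<95)&(s>150))):
        m=w&m; print(nm,np.median(X[m],0).round(3),z[m].max().round(3),X[m].min(0).round(3),X[m].max(0).round(3))
    for nm,m in(("kettle",(x>.5)&(y<.1)&(y>-.2)&(z>.05)&(v<70)),("hobitems",(y>.1)&(y<.35)&(z>.03)&(z<.2)&(x<.65)),("front",(x<.45)&(z>-.01)&(z<.01))):
        m=w&m; print(nm,X[m].min(0).round(3),X[m].max(0).round(3))
    m=ok&(z>.35)&(x>.4)&(y<.2)&(y>-.4);print("cab",X[m].min(0).round(3) if m.any() else None)
E
```

```text
scene cup (array([ 544.1, -133. ,   29.9]), np.int32(571), array([ 544.90004111, -132.82385941])) 0.17243187954650996
red [ 0.428 -0.027  0.042] 0.049 [ 0.399 -0.049 -0.004] [0.46  0.036 0.049]
teal [ 0.425 -0.249  0.043] 0.049 [ 0.397 -0.272 -0.005] [ 0.456 -0.201  0.049]
kettle [ 0.518 -0.2    0.05 ] [0.8   0.047 0.25 ]
hobitems [0.481 0.253 0.03 ] [0.62  0.324 0.116]
front [ 0.362 -0.358 -0.008] [0.45 0.4  0.01]
cab [ 0.635 -0.4    0.644]
top cup (array([ 542.8, -131.2,   28.4]), np.int32(397), array([ 542.55881211, -130.55424176])) 0.17285763744998187
red [ 0.426 -0.017  0.044] 0.053 [ 0.399 -0.044 -0.005] [0.453 0.011 0.053]
teal [ 0.424 -0.24   0.044] 0.051 [ 0.397 -0.273 -0.004] [ 0.454 -0.215  0.051]
kettle [ 0.516 -0.199  0.05 ] [0.8   0.097 0.649]
hobitems [0.479 0.254 0.031] [0.616 0.324 0.118]
front [ 0.36 -0.4  -0.01] [0.45 0.4  0.01]
cab [ 0.635 -0.4    0.644]
```

Run:
```python
from h import *
for n in("scene","top"):
    f=np.load(f"pics/{n}0.npz");d=f["d"];X=cloud(n,d)[d>0]
    for z0 in(.19,.1):
        D=X[:,:2]-[.543,-.132];R=np.hypot(*D.T);A=np.degrees(np.arctan2(D[:,1],D[:,0]))
        for a in range(-90,180,30):
            m=(X[:,2]>z0)&(X[:,2]<.4)&(abs(A-a)<15)&(X[:,0]>.3)&(R>.04)
            if m.any(): print(n,z0,a,R[m].min().round(3))
    for nm,b in(("salt",(.44,.53,.22,.36)),("jar",(.53,.64,.2,.36))):
        m=(X[:,0]>b[0])&(X[:,0]<b[1])&(X[:,1]>b[2])&(X[:,1]<b[3])&(X[:,2]>.05)&(X[:,2]<.15);print(nm,X[m].min(0).round(3),X[m].max(0).round(3))
```

```text
scene 0.19 -30 0.233
scene 0.19 0 0.206
scene 0.19 30 0.201
scene 0.19 60 0.217
scene 0.19 90 0.541
scene 0.19 120 0.563
scene 0.1 -30 0.233
scene 0.1 0 0.2
scene 0.1 30 0.196
scene 0.1 60 0.217
scene 0.1 90 0.416
scene 0.1 120 0.563
salt [0.483 0.256 0.05 ] [0.52  0.286 0.098]
jar [0.575 0.277 0.05 ] [0.62  0.324 0.116]
top 0.19 -90 0.515
top 0.19 -60 0.534
top 0.19 -30 0.231
top 0.19 0 0.203
top 0.19 30 0.198
top 0.19 60 0.216
top 0.19 90 0.545
top 0.19 120 0.566
top 0.1 -90 0.515
top 0.1 -60 0.523
top 0.1 -30 0.231
top 0.1 0 0.197
top 0.1 30 0.195
top 0.1 60 0.216
top 0.1 90 0.41
top 0.1 120 0.566
salt [0.481 0.255 0.05 ] [0.517 0.29  0.101]
jar [0.573 0.279 0.051] [0.616 0.324 0.118]
```

>>> play_rows(commands="0.61 0.78 0.1 0 0 -0.1;0.61 0.78 0.1 0 0 -0.1;0.61 0.78 0.1 0 0 -0.1;0.61 0.78 0.1 0 0 -0.1;0.61 0.78 0.1 0 0 -0.1;0.61 0.78 0.1 0 0 -0.1;0.61 0.78 0.1 0 0 -0.1;0.61 0.78 0.1 0 0 -0.1;0.61 0.78 0.1 0 0 -0.1;0.61 0.78 0.1 0 0 -0.1;0.61 0.78 0.1 0 0 -0.1;0.61 0.78 0.1 0 0 -0.1;0.61 0.78 0.1 0 0 -0.1;0.61 0.78 0.1 0 0 -0.1;0.61 0.78 0.1 0 0 -0.1;0.61 0.78 0.1 0 0 -0.1;0.61 0.78 0.1 0 0 -0.1;0.61 0.78 0.1 0 0 -0.1;0.5 0.6 0 0 0 -0.1;0 0 0 0 0 0", grip=87)

```text
time_s: 2.1
tcp_pos: [0.5242, -0.1578, 0.2757]
ee_rot: [[-1.0, -0.008, -0.001], [-0.008, 1.0, 0.0], [0.001, 0.0, -1.0]]
wrist_force: [0.2, 0.6, 0.3]
gripper_width: 1.0
gripper_force: 0.0
```

>>> play_rows(commands="0.31 0.43 0 0 0 0;0.31 0.43 0 0 0 0;0 0 -0.4 0 0 0;0 0 -0.7 0 0 0;0 0 -0.7 0 0 0;0 0 -0.7 0 0 0;0 0 -0.7 0 0 0;0 0 -0.6 0 0 0;0 0 -0.4 0 0 0;0 0 -0.3 0 0 0;0 0 0 0 0 0;0 0 0 0 0 0")

```text
time_s: 3.3
tcp_pos: [0.542, -0.1341, 0.142]
ee_rot: [[-1.0, -0.005, 0.001], [-0.005, 1.0, -0.0], [-0.001, -0.0, -1.0]]
wrist_force: [-0.1, 0.6, 0.5]
gripper_width: 1.0
gripper_force: 0.0
```

>>> play_rows(commands="0.03 0.06 -0.03 0 0 0;0 0 0 0 0 0;0 0 0 0 0 0;0 0 0 0 0 0;0 0 0 0 0 0;0 0 0 0 0 0;0 0 0 0 0 0;0 0 0 0 0 0;0 0 0 0 0 0;0 0 0 0 0 0", grip=50)

```text
time_s: 4.3
tcp_pos: [0.5426, -0.1321, 0.1408]
ee_rot: [[-1.0, -0.005, 0.0], [-0.005, 1.0, 0.0], [-0.0, 0.0, -1.0]]
wrist_force: [-1.1, 1.6, 1.8]
gripper_width: 0.628
gripper_force: 29.7
```

>>> play_rows(commands="0 0 0.1 0 0 0;0 0 0.3 0 0 0;0 0 0.5 0 0 0;0 0 0.6 0 0 0;0 0 0.6 0 0 0;0 0 0.5 0 0 0;0 0 0.3 0 0 0;0 0 0.1 0 0 0;0 0 0 0 0 0;0 0 0 0 0 0")

```text
time_s: 5.3
tcp_pos: [0.542, -0.1321, 0.2298]
ee_rot: [[-1.0, -0.005, -0.002], [-0.005, 1.0, 0.0], [0.002, 0.0, -1.0]]
wrist_force: [-0.1, 0.4, -0.6]
gripper_width: 0.63
gripper_force: 29.7
```

Run:
```python
from h import *
p,d=cams.capture("scene");cv2.imwrite("pics/lift.png",cv2.resize(p[140:320,240:460],None,fx=3,fy=3))
```

```text
(no output)
```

View pics/lift.png

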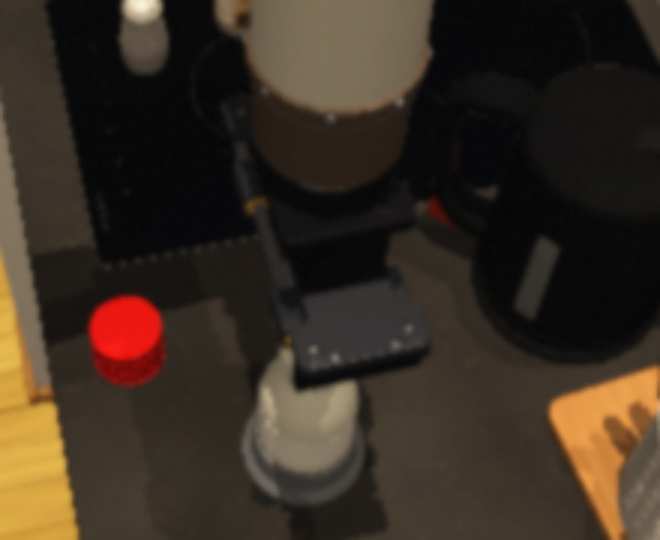

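The gripper, holding the cup, is above the bottle (crop about (330,340)); the way to the hob on the left is free.

>>> play_rows(commands="-0.1 0.4 0 0 0 0;-0.15 0.7 0 0 0 0;-0.2 0.8 0 0 0 0;-0.2 0.8 0 0 0 0;-0.2 0.8 0 0 0 0;-0.2 0.8 0 0 0 0;-0.2 0.8 0 0 0 0;-0.2 0.8 0 0 0 0;-0.2 0.8 0 0 0 0;-0.15 0.7 0 0 0 0;-0.1 0.5 0 0 0 0;-0.1 0.4 0 0 0 0;0 0 -0.5 0 0 0;0 0 -0.9 0 0 0;0 0 -0.9 0 0 0;0 0 -0.9 0 0 0;0 0 -0.9 0 0 0;0 0 -0.9 0 0 0;0 0 -0.7 0 0 0;0 0 -0.3 0 0 0")

```text
time_s: 7.35
tcp_pos: [0.481, 0.1164, 0.0486]
ee_rot: [[-1.0, -0.004, -0.004], [-0.004, 1.0, -0.002], [0.004, -0.002, -1.0]]
wrist_force: [-0.1, 0.0, -1.0]
gripper_width: 0.632
gripper_force: 29.7
```

>>> play_rows(commands="0 0 -0.3 0 0 0;0 0 -0.1 0 0 0;0 0 0 0 0 0;0 0 0 0 0 0")

```text
time_s: 7.75
tcp_pos: [0.4831, 0.1172, 0.0394]
ee_rot: [[-1.0, -0.005, 0.002], [-0.005, 1.0, 0.001], [-0.002, 0.001, -1.0]]
wrist_force: [-0.2, 0.7, -0.0]
gripper_width: 0.629
gripper_force: 29.7
```

>>> play_rows(commands="0 0 -0.25 0 0 0;0 0 -0.2 0 0 0;0 0 -0.1 0 0 0;0 0 -0.06 0 0 0;0 0 -0.04 0 0 0;0 0 -0.03 0 0 0;0 0 0 0 0 0")

```text
time_s: 8.45
tcp_pos: [0.4825, 0.1169, 0.0182]
ee_rot: [[-1.0, -0.005, -0.0], [-0.005, 1.0, -0.0], [0.0, -0.0, -1.0]]
wrist_force: [0.6, 0.2, -0.4]
gripper_width: 0.627
gripper_force: 29.7
```

>>> play_rows(commands="0 0 -0.03 0 0 0;0 0 0 0 0 0;0 0 0 0 0 0")

```text
time_s: 8.75
tcp_pos: [0.4825, 0.1169, 0.0174]
ee_rot: [[-1.0, -0.005, 0.0], [-0.005, 1.0, 0.0], [-0.0, 0.0, -1.0]]
wrist_force: [0.4, 0.7, -0.8]
gripper_width: 0.634
gripper_force: 29.7
```

>>> play_rows(commands="0 0 -0.03 0 0 0;0 0 0 0 0 0;0 0 0 0 0 0")

```text
time_s: 9.05
tcp_pos: [0.4827, 0.117, 0.0168]
ee_rot: [[-1.0, -0.005, 0.0], [-0.005, 1.0, 0.0], [-0.0, 0.0, -1.0]]
wrist_force: [-0.0, -0.8, 3.2]
gripper_width: 0.629
gripper_force: 29.7
```

>>> play_rows(commands="0 0 0 0 0 0;0 0 0 0 0 0;0 0 0 0 0 0;0 0 0 0 0 0;0 0 0 0 0 0;0 0 0 0 0 0;0 0 0.3 0 0 0;0 0 0.6 0 0 0;0 0 1 0 0 0;0 0 1 0 0 0;0 0 1 0 0 0;0 0 1 0 0 0;0 0 1 0 0 0;0 0 1 0 0 0;0 0 0.7 0 0 0;0 0 0.4 0 0 0;0 0 0 0 0 0", grip=87)

```text
time_s: 10.75
tcp_pos: [0.4831, 0.1172, 0.2583]
ee_rot: [[-1.0, -0.005, 0.003], [-0.005, 1.0, 0.002], [-0.003, 0.002, -1.0]]
wrist_force: [0.5, -0.5, -0.2]
gripper_width: 0.997
gripper_force: 0.0
```

Run:
```python
from h import *
for n in("scene","top"):
    p,d=cams.capture(n); cv2.imwrite(f"pics/{n}1.png",p); X=cloud(n,d);x,y,z=np.moveaxis(X,-1,0)
    roi=(d>0)&(abs(x-.543)<.08)&(abs(y+.132)<.08)
    m=roi&(z>.163)&(z<.185);print(n,"cap",disc(n,m,.17),X[m].mean(0).round(4),np.median(z[m]))
    roi=(d>0)&(abs(x-.483)<.06)&(abs(y-.117)<.06);m=roi&(z>.04)&(z<.06);print("cup",disc(n,m,.049) if m.sum()>5 else m.sum(),np.median(z[m]))
```

```text
scene cap (array([ 544.8, -132.2,   23. ]), np.int32(352), array([ 544.9416299 , -132.28675918])) [ 0.5451 -0.1324  0.1696] 0.16980392342596703
cup (array([485.5, 113.3,  30.2]), np.int32(343), array([486.30279239, 113.41276386])) 0.048666567826015174
top cap (array([ 543.1, -130.7,   22.3]), np.int32(245), array([ 544.11754223, -130.82614258])) [ 0.543  -0.1307  0.1705] 0.17065920158761186
cup (array([464.2, 116.3,  19.1]), np.int32(40), array([460.16492325, 116.25614421])) 0.048493263518733995
```

View pics/scene1.png

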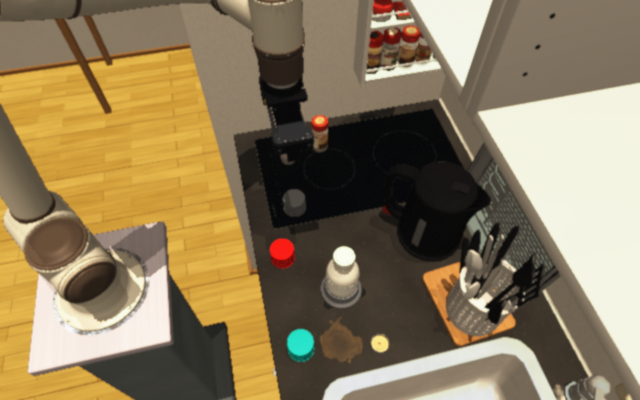

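The cup stands upside down on the hob at (294,203), and the white cap is exposed at (344,258). Moving back over the cap.

>>> play_rows(commands="0.1 -0.4 0 0 0 0;0.15 -0.7 0 0 0 0;0.2 -0.8 0 0 0 0;0.2 -0.8 0 0 0 0;0.2 -0.8 0 0 0 0;0.2 -0.8 0 0 0 0;0.2 -0.8 0 0 0 0;0.2 -0.8 0 0 0 0;0.2 -0.8 0 0 0 0;0.2 -0.7 0 0 0 0;0.1 -0.4 0 0 0 0;0 -0.2 0 0 0 0;0 0 -0.4 0 0 0;0 0 -0.7 0 0 0;0 0 -0.7 0 0 0;0 0 -0.5 0 0 0;0 0 0 0 0 0;0 0 0 0 0 0")

```text
time_s: 12.65
tcp_pos: [0.5409, -0.1226, 0.1873]
ee_rot: [[-1.0, -0.006, -0.001], [-0.006, 1.0, -0.0], [0.001, -0.0, -1.0]]
wrist_force: [0.0, 0.4, 1.0]
gripper_width: 0.999
gripper_force: 0.0
```

>>> play_rows(commands="0.1 -0.3 0 0 0 0;0 0 -0.4 0 0 0;0 0 -0.6 0 0 0;0 0 -0.4 0 0 0;0 0 -0.2 0 0 0;0 0 -0.04 0 0 0;0 0 0 0 0 0;0 0 0 0 0 0")

```text
time_s: 13.45
tcp_pos: [0.5446, -0.1321, 0.1389]
ee_rot: [[-1.0, -0.005, 0.001], [-0.005, 1.0, -0.0], [-0.001, -0.0, -1.0]]
wrist_force: [-0.4, -0.5, 0.0]
gripper_width: 0.999
gripper_force: 0.0
```

>>> play_rows(commands="0 0 0 0 0 0;0 0 0 0 0 0;0 0 0 0 0 0;0 0 0 0 0 0;0 0 0 0 0 0;0 0 0 0 0 0;0 0 0 0 0 0;0 0 0 0 0 0;0 0 0 0 0 0;0 0 0 0 0 0", grip=36)

```text
time_s: 14.45
tcp_pos: [0.5441, -0.1312, 0.1382]
ee_rot: [[-1.0, -0.005, 0.0], [-0.005, 1.0, 0.001], [-0.0, 0.001, -1.0]]
wrist_force: [-0.9, 5.6, 0.7]
gripper_width: 0.49
gripper_force: 30.0
```

Run:
```python
from h import *
s=r.sense()
for k in("tcp_pos","wrist_force","moment","gripper_width","joints"):print(k,np.round(s[k],4))
```

```text
tcp_pos [ 0.5441 -0.1312  0.1382]
wrist_force [-0.9312  5.5701  0.6697]
moment [ 1.5464  0.0863 -0.008 ]
gripper_width 0.4898
joints [ 2.99380e+00  2.00994e+01 -1.56252e+01 -8.35000e-02 -5.42647e+01
 -9.26589e+01]
```

>>> play_rows(commands="0 0.03 0 0 0 0;0 0 -0.05 0 0 0;0 0 -0.05 0 0 0;0 0 -0.05 0 0 0;0 0 -0.05 0 0 0;0 0 0 0 0 0;0 0 0 0 0 0;0 0 0 0 0 0")

```text
time_s: 15.25
tcp_pos: [0.5443, -0.1311, 0.1335]
ee_rot: [[-1.0, -0.005, 0.001], [-0.005, 1.0, -0.0], [-0.001, -0.0, -1.0]]
wrist_force: [-2.8, 4.8, 6.3]
gripper_width: 0.49
gripper_force: 30.0
```

>>> play_rows(commands="0 0.02 -0.05 0 0 0;0 0 -0.05 0 0 0;0 0 0 0 0 0;0 0 0 0 0 0;0 0 0 0 0 0")

```text
time_s: 15.75
tcp_pos: [0.5443, -0.1311, 0.1311]
ee_rot: [[-1.0, -0.005, 0.001], [-0.005, 1.0, -0.001], [-0.001, -0.001, -1.0]]
wrist_force: [-3.5, 1.9, 8.7]
gripper_width: 0.49
gripper_force: 30.0
```

Run:
```python
from h import *
for i in range(4):
    s=r.sense();print(np.round(s["tcp_pos"],4),np.round(s["wrist_force"],1),np.round(s["moment"],2))
    p,d=cams.capture("scene");z=cloud("scene",d);m=(d>0)&(abs(z[...,0]-.543)<.06)&(abs(z[...,1]+.132)<.06)&(z[...,2]>.15)&(z[...,2]<.18)
    print(m.sum())
cv2.imwrite("pics/press.png",cv2.resize(p[200:320,270:430],None,fx=4,fy=4))
```

```text
[ 0.5443 -0.1311  0.1311] [-3.5  1.9  8.7] [0.75 0.89 0.  ]
5
[ 0.5443 -0.1311  0.1311] [-3.3  2.3  8.7] [0.76 0.89 0.03]
5
[ 0.5443 -0.1311  0.1311] [-3.2  1.6  8.2] [0.78 0.89 0.04]
5
[ 0.5443 -0.1311  0.1311] [-3.3  3.3  8.8] [0.75 0.9  0.04]
5
```

>>> play_rows(commands="-0.02 0.02 -0.04 0 0 0;0 0 -0.03 0 0 0;0 0 0 0 0 0;0 0 0 0 0 0;0 0 0 0 0 0")

```text
time_s: 16.45
tcp_pos: [0.5443, -0.1311, 0.1301]
ee_rot: [[-1.0, -0.006, 0.003], [-0.006, 1.0, -0.002], [-0.003, -0.002, -1.0]]
wrist_force: [-3.8, 1.7, 12.5]
gripper_width: 0.489
gripper_force: 30.0
```

>>> play_rows(commands="0 0 0.02 0 0 0;0 0 0 0 0 0.2;0 0 0 0 0 0.2;0 0 0 0 0 0.2;0 0 0 0 0 0.2;0 0 0 0 0 0.2;0 0 0 0 0 0.2;0 0 0 0 0 0;0 0 0 0 0 0")

```text
time_s: 17.35
tcp_pos: [0.5452, -0.131, 0.1304]
ee_rot: [[-0.983, -0.185, 0.005], [-0.185, 0.983, -0.002], [-0.004, -0.003, -1.0]]
wrist_force: [-0.5, 0.8, 9.5]
gripper_width: 0.489
gripper_force: 30.0
```

Run:
```python
from h import *
s=r.sense();print(np.round(s["tcp_pos"],4),np.round(s["wrist_force"],1),np.round(s["moment"],3))
```

```text
[ 0.5452 -0.131   0.1304] [-0.5  0.8  9.5] [ 0.255  0.428 -0.006]
```

>>> play_rows(commands="0 0 0 0 0 0.3;0 0 0 0 0 0.3;0 0 0 0 0 0.3;0 0 0 0 0 0.3;0 0 0 0 0 0.3;0 0 0 0 0 0.3;0 0 0 0 0 0.3;0 0 0 0 0 0.3;0 0 0 0 0 0.3;0 0 0 0 0 0")

```text
time_s: 18.35
tcp_pos: [0.5454, -0.131, 0.1305]
ee_rot: [[-0.83, -0.558, 0.005], [-0.558, 0.83, -0.002], [-0.003, -0.005, -1.0]]
wrist_force: [-1.3, 1.3, 9.5]
gripper_width: 0.492
gripper_force: 30.0
```

Run:
```python
from h import *
s=r.sense();print(np.round(s["tcp_pos"],4),np.round(s["wrist_force"],1),np.round(s["moment"],3))
```

```text
[ 0.5454 -0.131   0.1305] [-1.3  1.3  9.5] [0.249 0.295 0.02 ]
```

>>> play_rows(commands="0 0 0 0 0 0.3;0 0 0 0 0 0.3;0 0 0 0 0 0.3;0 0 0 0 0 0.3;0 0 0 0 0 0.3;0 0 0 0 0 0.3;0 0 0 0 0 0.3;0 0 0 0 0 0.3;0 0 0 0 0 0.3;0 0 0 0 0 0.3;0 0 0 0 0 0.05;0 0 0 0 0 0;0 0 0 0 0 0")

```text
time_s: 19.65
tcp_pos: [0.5458, -0.1311, 0.1307]
ee_rot: [[-0.499, -0.867, 0.006], [-0.867, 0.499, -0.002], [-0.001, -0.007, -1.0]]
wrist_force: [-0.1, 0.2, 9.7]
gripper_width: 0.489
gripper_force: 30.0
```

Run:
```python
from h import *
s=r.sense();print(np.round(s["tcp_pos"],4),np.round(s["wrist_force"],1),np.round(s["moment"],3),np.degrees(np.arctan2(-s["ee_rot"][0,1],s["ee_rot"][1,1])))
```

```text
[ 0.5458 -0.1311  0.1307] [-0.1  0.2  9.7] [ 0.082  0.156 -0.046] 60.068761632883934
```

>>> play_rows(commands="0 0 0.05 0 0 0;0 0 0.06 0 0 0;0 0 0.06 0 0 0;0 0 0.06 0 0 0;0 0 0.06 0 0 0;0 0 0.06 0 0 0;0 0 0.06 0 0 0;0 0 0 0 0 0;0 0 0 0 0 0")

```text
time_s: 20.55
tcp_pos: [0.5442, -0.1308, 0.1394]
ee_rot: [[-0.5, -0.866, 0.001], [-0.866, 0.5, -0.001], [0.0, -0.002, -1.0]]
wrist_force: [5.4, -4.1, -2.6]
gripper_width: 0.487
gripper_force: 30.0
```

>>> play_rows(commands="0.03 -0.02 0 0 0 0;0 0 0 0 0 0;0 0 0 0 0 0")

```text
time_s: 20.85
tcp_pos: [0.5442, -0.1309, 0.1394]
ee_rot: [[-0.5, -0.866, -0.001], [-0.866, 0.5, -0.0], [0.001, 0.0, -1.0]]
wrist_force: [4.8, -3.9, -2.6]
gripper_width: 0.492
gripper_force: 30.0
```

Run:
```python
from h import *
s=r.sense();print(np.round(s["tcp_pos"],4),np.round(s["wrist_force"],1),np.round(s["moment"],3))
```

```text
[ 0.5442 -0.1309  0.1394] [ 4.8 -3.9 -2.6] [-0.922 -0.887 -0.054]
```

>>> play_rows(commands="0.05 -0.03 0 0 0 0;0 0 0.03 0 0 0;0 0 0.05 0 0 0;0 0 0 0 0 0;0 0 0 0 0 0")

```text
time_s: 21.35
tcp_pos: [0.5456, -0.1314, 0.1426]
ee_rot: [[-0.5, -0.866, -0.0], [-0.866, 0.5, 0.0], [-0.0, 0.0, -1.0]]
wrist_force: [0.0, -0.5, 0.1]
gripper_width: 0.488
gripper_force: 30.0
```

>>> play_rows(commands="0 0 0.1 0 0 0;0 0 0.1 0 0 0;0 0 0.15 0 0 0;0 0 0.2 0 0 0;0 0 0.2 0 0 0;0 0 0.2 0 0 0;0 0 0.2 0 0 0;0 0 0.2 0 0 0;0 0 0.15 0 0 0;0 0 0.1 0 0 0;0 0 0 0 0 0;0 0 0 0 0 0;0 0 0 0 0 0")

```text
time_s: 22.65
tcp_pos: [0.5456, -0.1315, 0.1901]
ee_rot: [[-0.5, -0.866, -0.001], [-0.866, 0.5, 0.0], [0.0, 0.001, -1.0]]
wrist_force: [0.5, -0.1, -0.2]
gripper_width: 0.486
gripper_force: 30.0
```

Run:
```python
from h import *
s=r.sense();print(np.round(s["tcp_pos"],4),np.round(s["wrist_force"],1),np.round(s["moment"],3))
p,d=cams.capture("scene");cv2.imwrite("pics/off.png",cv2.resize(p[150:330,250:420],None,fx=3.3,fy=3.3))
```

```text
[ 0.5456 -0.1315  0.1901] [ 0.5 -0.1 -0.2] [ 0.041  0.032 -0.013]
```

View pics/off.png

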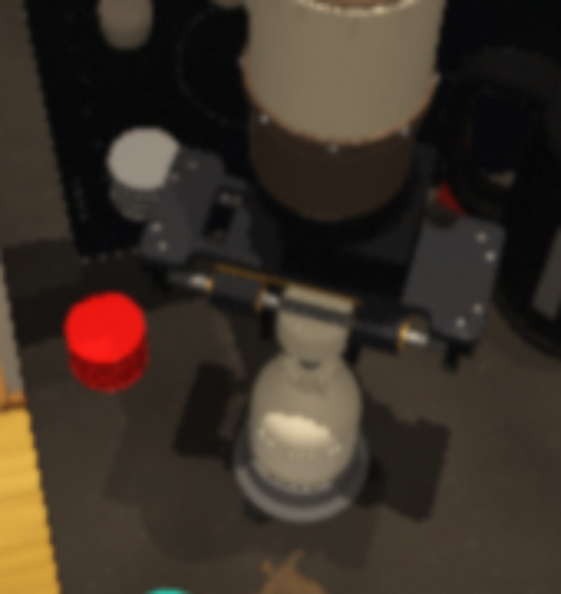

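The cap hangs level between the fingers at (315,325) in the crop, with the bare neck visible below it. The cup still stands on the hob at (145,160), and the other items I can see haven't moved.

```bash
python3 -c "
from station import r
print(r.finish_job())"
```

```text
the job is handed in; nothing more can be done
None
```

The job is handed in: the measuring cup stands upside down on the hob, and the cap was pressed, turned about 60° anticlockwise and lifted off, and is held level about 35 mm above the bottle's mouth.

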